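# Stack the steel lunch pots on their base

## Task

Put the little steel lunch tower together on its round black base, one piece after another from the bottom up: first the deep pot, then the medium pot with the single partition, then the shallow pot with the three-armed partition, and last the lid. Seat each piece upright and fully home in the one below, setting it down rather than dropping it, and leave the honey jar, salt shaker, mandarin and garlic standing where they are.

Things in the scene. Friction and masses are not known exactly. Their poses are not given: they have to be found in the camera images.
- base: Tower base, fixed to the worktop: low black plastic disc 90 mm across, 6 mm thick, with a round collar on it (66 mm outside, 56 mm inside, rim 16 mm above the worktop). The deep pot's foot plugs into the collar. Origin: centre of the underside, on the worktop; z up. (Mind the arm: a wall cupboard hangs over the back of the worktop, beyond x = 0.61 m, from 0.65 m up.)
- deep_pot: Deep pot: open round steel pot 66 mm tall, no partition. Straight wall 62 mm outside, 56 mm inside, from 9 mm up to the rim. 9 mm tapered foot (42 mm across below, 51 above), then a shoulder that rests on the rim below: seated in the base, its origin is 7 mm above the base's. 0.16 kg. Origin: centre of underside; z up its axis.
- medium_pot: Medium pot: open round steel pot 48 mm tall, one straight partition across it ending 12 mm below the rim. Wall 62 mm outside, 56 inside, from 9 mm up to the rim. 9 mm tapered foot (42 mm across below, 51 above), then a shoulder that rests on the rim below: on the deep pot, its origin is 57 mm above that pot's. 0.13 kg. Origin: centre of underside; z up its axis.
- shallow_pot: Shallow pot: open round steel pot 32 mm tall, three-armed partition (a Y from above) ending 11 mm below the rim. Wall 62 mm outside, 56 inside, from 9 mm up. 9 mm tapered foot (42 mm across below, 51 above), then a shoulder that rests on the rim below: on the medium pot, its origin is 39 mm above that pot's. 0.10 kg. Origin: centre of underside; z up its axis.
- lid: Lid: steel disc 62 mm across, black knob in the middle, 34 mm tall in all; knob 14 to 34 mm above the underside, 20 mm across where widest (27 to 32 mm up). 9 mm tapered foot (42 mm across below, 51 above), then a shoulder that rests on the rim below: on the shallow pot, its origin is 23 mm above that pot's. 0.08 kg. Origin: centre of underside; z up its axis.
- honey_jar: Bystander: small jar of amber honey with a white cover, 52 mm across, 78 mm tall, standing loose. Origin: centre of the underside.
- salt_shaker: Bystander: glass salt shaker with a grey top, 44 mm across, 90 mm tall, standing loose. Origin: centre of the underside.
- mandarin: Bystander: a mandarin, about 50 mm across, 44 mm tall, lying loose. Origin: centre of its underside at the start.
- garlic: Bystander: a bulb of garlic, about 60 mm across and 59 mm tall, lying loose. Origin: centre of its underside at the start.

How it is judged:
By the outcome, as a careful person would: the job done as asked, in the order asked, and still so for the second after the job is handed in, with the robot touching nothing.
It also fails if it takes over 109 s, if anything falls off the work surface, if the arm or the gripper's body presses on something with over 40 N, if the wrist force passes 120 N, or if a joint passes its speed limit or range.

## Robot

A 6-joint arm with a two-finger parallel gripper is mounted at the origin on a cart in front of the work surface, level with it; the furniture and walls round the work are solid. World frame = base frame: x ahead of the robot, y to its left, z up, the work surface at z = 0. Lengths are in m, angles in rad, forces in N, time in s.
With the tool pointing down it reaches from about 0.325 to 0.9 m from the base axis. Payload 3.5 kg.
Tool frame: the origin (TCP) lies at the very end of the fingers, on their centre line; the grasp point (between the pads) lies 19 mm behind it; z points along the fingers, y is the line along which they close (so a half turn about z gives the same grasp; the last joint's range is limited). The gripper opens to 85 mm and grips with 20 to 120 N. Pads are 22 mm wide; open, the fingers measure 114 mm over their backs; the gripper's body (76 mm by 85 mm) begins 54 mm behind the grasp point. The pads swing forward as they close: fully open they stand 13 mm farther back than shut.
Start: joints at [-1.209, 0.276, -0.026, 1.268, 0, 1.467], TCP at [0.28, -0.559, 0.231] pointing down, gripper open.
Joint ranges: [-3.12, 3.12], [-0.85, 1.88], [-1.08, 1.24], [-1.95, 2.15], [-1.57, 1.53], [-3.14, 3.14]. Speed limits (rad/s): [2.57, 2.57, 3.14, 3.14, 3.14, 3.14].

## Interface

Orientations are given as a unit quaternion [x, y, z, w].
In Python, from station import * gives the robot as it stands.
- The arm moves only by the shell command python3 -m crank 'ROWS' [FORCE]. ROWS is JSON, a list of rows, each an object of numbers: "dx", "dy", "dz": the shift along the tool's x, y, z in units of 50 mm (1.0 is 50 mm); "wx", "wy", "wz": the turn, a rotation vector about the tool's x, y, z in units of 8 degrees (1.0 is 8 degrees); "jaw": the finger opening in mm, from 0 to 85.4. A call has 1 to 10 rows; each row shifts and turns the commanded pose from where the row before left it, along the tool's axes as they then stand; what a row does not reach is not made up. A row lasts 1/10 s, in which the tool goes at most 50 mm and 8.59 degrees, less where a joint would pass 70% of its speed; a pose out of reach is approached as far as the arm can. A call is refused whole if a number of a shift passes 1 or a number of a turn 1, either way. A call with a gripper value outside its range is refused whole. The fingers move at their own pace and stop on an object; FORCE is the grip in N (left out, the last holds). Time passes only in rows, so rows that do not move let the fingers close. It gives the time, the measured TCP pose, the force, the opening and the grip force at its end, in the units of the state.
- get_state(): the state, without advancing time (a new reading comes with each control period).
- get_image(name): name is "scene" or "side" or "wrist"; returns the picture (420x560x3 uint8, red, green, blue); there is no depth.
- camera_model(name): a dict with "fx", "fy", "cx", "cy" (pixels), "k1" (the pictures are not rectified: a ray, as slopes to the right and down, at radius r is drawn at 1 + k1 r^2 times it, then the intrinsics apply), "R" (3x3) and "t" (3): a world point X has camera coordinates R X + t. Camera axes: x right, y down, z forward; pixel columns grow to the right and rows downward; lengths in m; the calibration is good to about 2 mm. A picture is of the moment at which its call begins: read the wrist's pose just before it. camera_model takes no time and is no camera call; for the wrist camera it gives the pose at the moment of the call.
- close_job(): hands the job in; it is judged then, once.
The state is a dict: "t": time; "q": joint angles; "joint_velocities": joint speeds; "joint_efforts": joint torques, N m; "eef_pos": TCP position; "orientation": TCP orientation; "contact_force": force on the tool from outside, world axes, zero at the start; "ft_torque": the same for the moment, N m; "opening": opening from 0.0 (shut) to 1.0 (fully open); "finger_force": force on a finger pad.
Only numpy, scipy, OpenCV 4.12 (cv2) and the standard library are available. Lean on these libraries where they do the work, as an engineer would, in place of code of your own. Each camera call takes 0.05 s, during which the arm holds its last target. There are 200 camera calls.

## Working session

There is one attempt and no reset: what is moved stays moved. The work goes in short steps, Python scripts to look and compute and a shell command to move; the robot and the scene stay as the last step left them, time stands still between calls to the robot, and variables do not carry over. Pictures are saved under pics/ and viewed, at most 14 in all, crops included, and the job is handed in when it is done.

```bash
mkdir -p pics; python3 - <<'E'
from station import *
import cv2
for n in("scene","side","wrist"):
    im=get_image(n); cv2.imwrite(f"pics/{n}0.png",im[:,:,::-1]); m=camera_model(n)
    print(n,{k:(v if not hasattr(v,'tolist') else v.tolist()) for k,v in m.items()})
print(get_state())
E
```

```text
scene {'fx': 411.0855590912479, 'fy': 411.0855590912479, 'cx': 277.4866159996835, 'cy': 215.15906901010433, 'k1': 0.02627243814883482, 'R': [[0.6493963051101604, -0.760440055550709, -0.003919288622495965], [-0.3855585152744952, -0.3248059900596273, -0.8636235870567177], [0.6554609600949536, 0.5623450815428371, -0.5041219485957553]], 't': [-0.34265789908196825, 0.21452545444890764, 0.9107729682572773]}
side {'fx': 446.31852724299154, 'fy': 446.31852724299154, 'cx': 279.05467749680275, 'cy': 204.23963325816038, 'k1': -0.15063335520052962, 'R': [[-0.9797911079603053, -0.1999713481476552, 0.004565597652725349], [-0.09001120647485747, 0.4204106911476208, -0.9028581469299152], [0.17862633476298467, -0.8850233390644502, -0.4299143191850593]], 't': [0.48494770089489464, 0.09189518025742272, 1.000787908616559]}
wrist {'fx': 327.2960789500188, 'fy': 327.2960789500188, 'cx': 277.78923555077375, 'cy': 215.21853833210628, 'k1': 0.013327085223162258, 'R': [[0.4481727840941152, -0.893945417197293, -0.0016573078433378173], [-0.8535652822011445, -0.42847794918745663, 0.2963662532762333], [-0.26564537379410674, -0.13140866840535834, -0.9550729277127065]], 't': [-0.6234358321073264, -0.03870070006797752, 0.3809322344619848]}
{'t': 0.15, 'q': array([-1.20940589e+00,  2.77009921e-01, -2.75334828e-02,  1.26802699e+00,
        3.56593135e-05,  1.46737458e+00]), 'joint_velocities': array([-0.00125065, -0.00365551,  0.00500932, -0.00068032, -0.00099349,
       -0.00052182]), 'joint_efforts': array([ 9.74994109e-04, -4.46057045e+01,  2.95638406e+01,  1.05065139e-02,
       -3.32945115e-05,  6.68178942e-06]), 'eef_pos': array([ 0.27993281, -0.55812873,  0.23039978]), 'orientation': array([ 9.73114663e-01,  2.30319487e-01, -9.64147298e-05, -8.81956944e-04]), 'contact_force': array([-0.14596639, -0.24209953, -0.32576263]), 'ft_torque': array([ 0.01023954, -0.02979937,  0.05128987]), 'finger_force': 0.0, 'opening': 1.0008295911643441}
```

View pics/scene0.png

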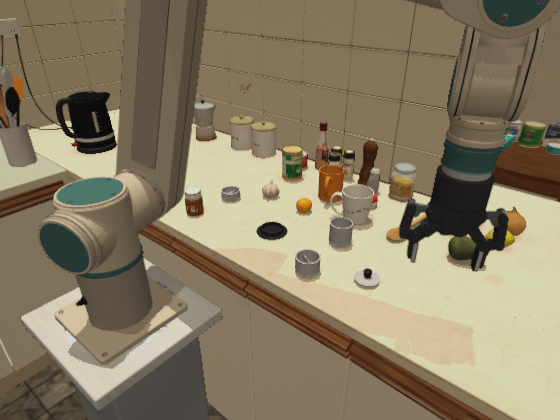

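View pics/side0.png

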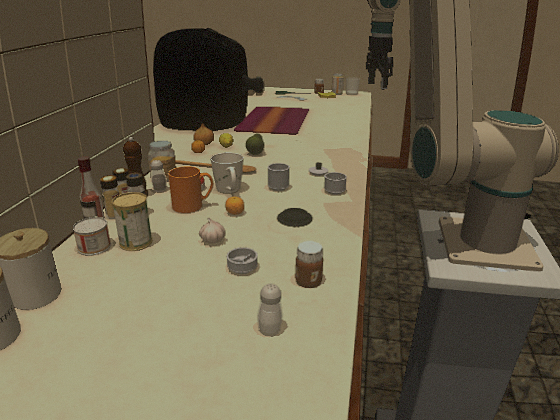

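The scene view shows the base at (272,230), deep pot (341,232), medium (307,263), shallow (231,194), lid (367,277), honey (194,202), mandarin (304,205) and garlic (271,190). In the side view the shaker is at (270,310), the shallow pot at (242,261) and the base at (294,217). I'll get rough positions first and refine them with the wrist camera.

```bash
cat > h.py <<'E'
import numpy as np, cv2
from station import *
def ray(m,uv):
    p=np.array([(uv[0]-m["cx"])/m["fx"],(uv[1]-m["cy"])/m["fy"]]); s=p.copy()
    for _ in range(20): s=p/(1+m["k1"]*(s@s))
    R=np.array(m["R"]); t=np.array(m["t"])
    d=R.T@np.array([s[0],s[1],1]); return -R.T@t, d/np.linalg.norm(d)
def plane(m,uv,z):
    c,d=ray(m,uv); return c+d*(z-c[2])/d[2]
def proj(m,X):
    x=np.array(m["R"])@np.array(X)+np.array(m["t"]); s=x[:2]/x[2]; s=s*(1+m["k1"]*(s@s))
    return s*[m["fx"],m["fy"]]+[m["cx"],m["cy"]]
def two(m1,a,m2,b):
    c1,d1=ray(m1,a);c2,d2=ray(m2,b)
    l=np.linalg.lstsq(np.c_[d1,-d2],c2-c1,rcond=None)[0]
    return (c1+d1*l[0]+c2+d2*l[1])/2
def yawinfo():
    from scipy.spatial.transform import Rotation as Ro
    s=get_state(); R=Ro.from_quat(s["orientation"]).as_matrix(); return s,R
E
python3 - <<'E'
from h import *
a,b=camera_model("scene"),camera_model("side"); np.set_printoptions(precision=3,suppress=True)
for n,z,p,q in[("base",.011,(272,230),(295,216)),("deep",.06,(342,223),(279,168)),("med",.045,(307,256),(335,177)),("shal",.028,(231,191),(242,255)),("lid",.014,(367,279),(318,171)),("honey",.04,(194,202),(309,265)),("mand",.022,(304,205),(235,205)),("garl",.025,(271,190),(212,233)),("salt",.045,None,(270,310)),("mug",.05,(355,205),(228,174)),("canister",.05,(292,163),(131,221))]:
    print(n,plane(a,p,z) if p else "",plane(b,q,z))
s,R=yawinfo();print(R)
m=camera_model("wrist");C=-np.array(m["R"]).T@np.array(m["t"]);print("cam in tool",R.T@(C-s["eef_pos"]),"\n",np.array(m["R"])@R)
E
```

```text
base [ 0.456 -0.041  0.011] [ 0.46  -0.027  0.011]
deep [ 0.547 -0.214  0.06 ] [ 0.54  -0.219  0.06 ]
med [ 0.381 -0.221  0.045] [ 0.381 -0.222  0.045]
shal [0.529 0.203 0.028] [0.531 0.201 0.028]
lid [ 0.434 -0.362  0.014] [ 0.441 -0.338  0.014]
honey [0.388 0.219 0.04 ] [0.39  0.228 0.04 ]
mand [ 0.617 -0.033  0.022] [ 0.616 -0.035  0.022]
garl [0.624 0.111 0.025] [0.623 0.122 0.025]
salt  [0.432 0.381 0.045]
mug [ 0.674 -0.179  0.05 ] [ 0.676 -0.168  0.05 ]
canister [0.801 0.163 0.05 ] [0.805 0.151 0.05 ]
[[ 0.894  0.448 -0.001]
 [ 0.448 -0.894  0.002]
 [ 0.    -0.002 -1.   ]]
cam in tool [ 0.076 -0.001 -0.144] 
 [[-0.     1.    -0.   ]
 [-0.955 -0.    -0.297]
 [-0.297  0.     0.955]]
```

View pics/wrist0.png

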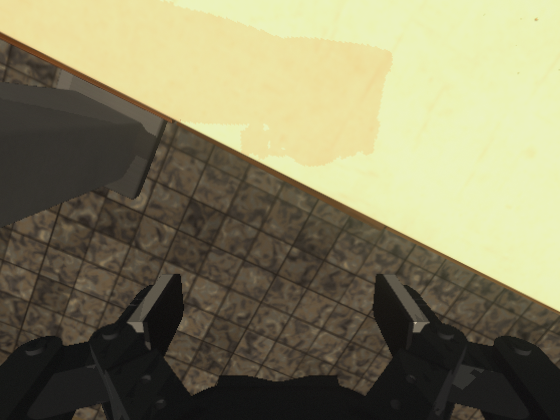

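The wrist view shows the gripper over the counter edge, with nothing of interest visible. I'll turn the tool so that its x points along world +y and its y along world +x, then hover over the lid, medium and deep group.

```bash
python3 -m crank '[{"wz":-0.99},{"wz":-0.99},{"wz":-0.99},{"wz":-0.99},{"wz":-0.99},{"wz":-0.99},{"wz":-0.99},{"wz":-0.99},{"dx":0.5,"dy":0.3},{"dx":0.7,"dy":0.45}]' 40; python3 -m crank '[{"dx":0.7,"dy":0.45,"dz":-0.1},{"dx":0.7,"dy":0.45,"dz":-0.1},{"dx":0.7,"dy":0.45,"dz":-0.1},{"dx":0.7,"dy":0.45,"dz":-0.1},{"dx":0.6,"dy":0.45},{"dx":0.5,"dy":0.3},{},{},{}]'
cat > snap.py <<'E'
import sys
from h import *
np.set_printoptions(precision=4,suppress=True)
n=sys.argv[1]
m=camera_model("wrist"); im=get_image("wrist"); s,R=yawinfo()
cv2.imwrite(f"pics/{n}.png",im[:,:,::-1]); np.savez(f"pics/{n}.npz",**m)
print(s["t"],s["eef_pos"],"yaw",np.degrees(np.arctan2(R[1,0],R[0,0])),"tilt",R[:,2],"F",s["contact_force"],s["opening"],s["finger_force"])
E
python3 snap.py w1
```

```text
0.2 [ 0.28   -0.5583  0.2306] yaw 26.63149487176004 tilt [-0.0005  0.0013 -1.    ] F [-0.2231  0.2732 -0.4854] 1.003499692491942 0.0validation failed for argument at $[0]...
validation failed for argument at $[0]...
```

View pics/w1.png

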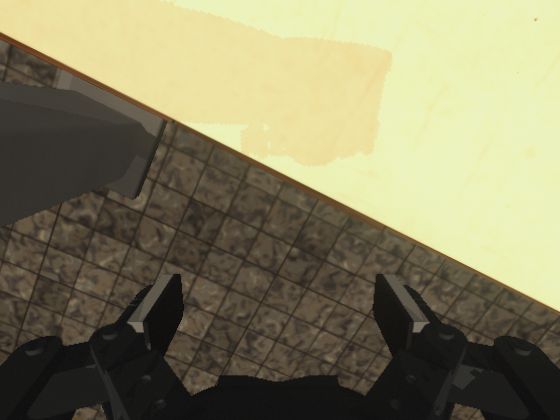

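The arm did not move because the call was refused, and the view is unchanged. The rows probably need every key.

```bash
python3 -m crank '[{"dx":0,"dy":0,"dz":0,"wx":0,"wy":0,"wz":-0.99,"jaw":85},{"dx":0,"dy":0,"dz":0,"wx":0,"wy":0,"wz":-0.99,"jaw":85},{"dx":0,"dy":0,"dz":0,"wx":0,"wy":0,"wz":-0.99,"jaw":85},{"dx":0,"dy":0,"dz":0,"wx":0,"wy":0,"wz":-0.99,"jaw":85},{"dx":0,"dy":0,"dz":0,"wx":0,"wy":0,"wz":-0.99,"jaw":85},{"dx":0,"dy":0,"dz":0,"wx":0,"wy":0,"wz":-0.99,"jaw":85},{"dx":0,"dy":0,"dz":0,"wx":0,"wy":0,"wz":-0.99,"jaw":85},{"dx":0,"dy":0,"dz":0,"wx":0,"wy":0,"wz":-0.99,"jaw":85},{"dx":0.5,"dy":0.3,"dz":0,"wx":0,"wy":0,"wz":0,"jaw":85},{"dx":0.7,"dy":0.45,"dz":0,"wx":0,"wy":0,"wz":0,"jaw":85}]' 40
```

```text
t: 1.2
eef_pos: [0.3172, -0.4994, 0.2309]
orientation: [0.708, 0.706, -0.0, 0.0]
contact_force: [0.5, 0.1, 0.2]
opening: 0.999
finger_force: 0.0
```

```bash
python3 -m crank '[{"dx":0.7,"dy":0.45,"dz":-0.1,"wx":0,"wy":0,"wz":0,"jaw":85},{"dx":0.7,"dy":0.45,"dz":-0.1,"wx":0,"wy":0,"wz":0,"jaw":85},{"dx":0.7,"dy":0.45,"dz":-0.1,"wx":0,"wy":0,"wz":0,"jaw":85},{"dx":0.7,"dy":0.45,"dz":-0.1,"wx":0,"wy":0,"wz":0,"jaw":85},{"dx":0.6,"dy":0.45,"dz":0,"wx":0,"wy":0,"wz":0,"jaw":85},{"dx":0.5,"dy":0.3,"dz":0,"wx":0,"wy":0,"wz":0,"jaw":85},{"dx":0,"dy":0,"dz":0,"wx":0,"wy":0,"wz":0,"jaw":85},{"dx":0,"dy":0,"dz":0,"wx":0,"wy":0,"wz":0,"jaw":85}]'; python3 snap.py w2
```

```text
t: 2.0
eef_pos: [0.4453, -0.3033, 0.2512]
orientation: [0.707, 0.708, -0.0, -0.0]
contact_force: [-0.3, 0.2, -0.3]
opening: 1.0
finger_force: 0.0
2.05 [ 0.445  -0.3039  0.2512] yaw 90.00097532917111 tilt [-0.0004 -0.0003 -1.    ] F [-0.1839 -0.6011 -0.8996] 0.9923306480980714 0.0
```

View pics/w2.png

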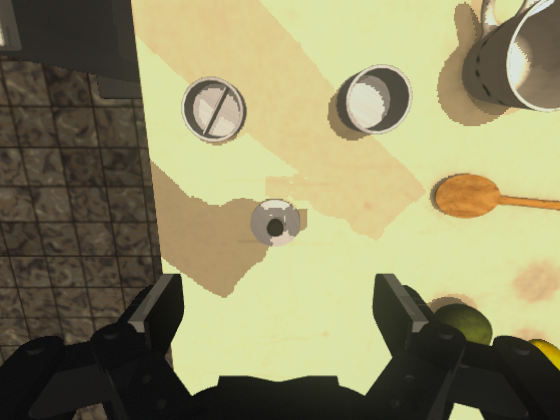

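The wrist view shows the medium pot at about (213,109) with its single partition, the deep pot at (377,99) and the lid at (275,222). I'll fit the rims by mask.

```bash
cat > fit.py <<'E'
import sys
from h import *
np.set_printoptions(precision=4,suppress=True)
# fit.py name  (u v r z)...: enclosing fit of grey (unsaturated) blob near each point
n=sys.argv[1]; im=cv2.imread(f"pics/{n}.png"); m=dict(np.load(f"pics/{n}.npz"))
hsv=cv2.cvtColor(im,cv2.COLOR_BGR2HSV); b,g,r=[im[:,:,i].astype(int) for i in range(3)]
mask=((np.maximum(r,g)-b)<26).astype(np.uint8)*255
mask=cv2.morphologyEx(mask,cv2.MORPH_CLOSE,np.ones((3,3)))
a=list(map(float,sys.argv[2:])); vis=im.copy()
for i in range(0,len(a),4):
    u,v,rr,z=a[i:i+4]; w=np.zeros_like(mask); cv2.circle(w,(int(u),int(v)),int(rr*1.35),255,-1)
    cs,_=cv2.findContours(mask&w,cv2.RETR_EXTERNAL,cv2.CHAIN_APPROX_NONE)
    c=cv2.convexHull(max(cs,key=lambda c:cv2.contourArea(cv2.convexHull(c))))
    P=np.array([plane(m,p[0].astype(float),z)[:2] for p in c])
    # robust circle fit on plane
    A=np.c_[2*P,np.ones(len(P))]; W=np.ones(len(P))
    for _ in range(20):
        s=np.linalg.lstsq(A*W[:,None],(P**2).sum(1)*W,rcond=None)[0]; R=np.sqrt(s[2]+s[:2]@s[:2])
        e=np.linalg.norm(P-s[:2],axis=1)-R; W=1/(1+(e/.0015)**2)
    print("centre",s[:2],"R",R,"med|e|",np.median(abs(e)))
    cv2.drawContours(vis,[c],-1,(0,0,255),1); q=proj(m,[*s[:2],z]); cv2.circle(vis,tuple(int(x) for x in q),2,(0,255,0),-1)
cv2.imwrite(f"pics/{n}_fit.png",vis)
E
python3 fit.py w2 213 109 34 .048 377 99 37 .066 275 222 27 .012
```

```text
centre [ 0.3776 -0.2241] R 0.0280944648003086 med|e| 0.0003726790638601679
centre [ 0.5353 -0.2182] R 0.033094510371343276 med|e| 0.0011838182954393081
centre [ 0.4424 -0.3606] R 0.012207743739657289 med|e| 0.0004592051643646129
```

View pics/w2_fit.png

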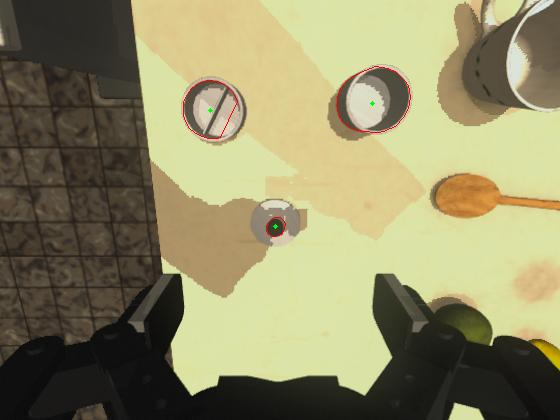

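```bash
python3 - <<'E'
import cv2
im=cv2.imread("pics/w2.png");h=cv2.cvtColor(im,cv2.COLOR_BGR2HSV)
for v,a,b in((112,174,252),(95,336,418),(222,244,306)):
    print(v,[(u,int(h[v,u,1]),int(h[v,u,2])) for u in range(a,b,2)])
E
```

```text
112 [(174, 71, 226), (176, 71, 226), (178, 70, 227), (180, 69, 227), (182, 46, 215), (184, 35, 152), (186, 53, 87), (188, 54, 89), (190, 53, 87), (192, 53, 87), (194, 49, 193), (196, 48, 197), (198, 49, 197), (200, 39, 222), (202, 35, 221), (204, 36, 221), (206, 40, 221), (208, 44, 221), (210, 41, 222), (212, 37, 185), (214, 49, 125), (216, 56, 82), (218, 48, 159), (220, 49, 203), (222, 48, 200), (224, 47, 199), (226, 47, 199), (228, 49, 203), (230, 49, 204), (232, 48, 202), (234, 48, 201), (236, 49, 204), (238, 47, 207), (240, 49, 194), (242, 50, 179), (244, 62, 90), (246, 76, 147), (248, 86, 222), (250, 86, 222)]
95 [(336, 97, 139), (338, 57, 89), (340, 57, 81), (342, 55, 84), (344, 58, 84), (346, 52, 138), (348, 32, 220), (350, 34, 204), (352, 28, 222), (354, 28, 220), (356, 27, 220), (358, 28, 222), (360, 25, 223), (362, 26, 223), (364, 26, 223), (366, 28, 220), (368, 29, 220), (370, 27, 221), (372, 26, 223), (374, 28, 221), (376, 32, 220), (378, 35, 221), (380, 41, 179), (382, 47, 145), (384, 47, 142), (386, 47, 141), (388, 47, 140), (390, 51, 80), (392, 49, 78), (394, 48, 79), (396, 51, 80), (398, 52, 79), (400, 52, 79), (402, 52, 79), (404, 52, 79), (406, 56, 78), (408, 50, 102), (410, 30, 219), (412, 63, 202), (414, 66, 227), (416, 67, 227)]
222 [(244, 101, 176), (246, 103, 176), (248, 101, 176), (250, 77, 155), (252, 50, 142), (254, 50, 142), (256, 50, 144), (258, 51, 145), (260, 49, 145), (262, 50, 142), (264, 50, 143), (266, 50, 144), (268, 54, 118), (270, 81, 57), (272, 73, 59), (274, 73, 59), (276, 72, 60), (278, 78, 59), (280, 78, 59), (282, 55, 111), (284, 49, 134), (286, 52, 143), (288, 51, 146), (290, 49, 146), (292, 49, 145), (294, 52, 143), (296, 51, 146), (298, 51, 146), (300, 90, 165), (302, 101, 177), (304, 100, 178)]
```

```bash
python3 - <<'E'
s=open('fit.py').read()
i=s.index("mask=(("); j=s.index("mask=cv2.morph")
s=s[:i]+"mask=(hsv[:,:,1]<62).astype(np.uint8)*255\n"+s[j:]
i=s.index("    A=np.c_"); j=s.index("    print(\"centre\"")
s=s[:i]+'''    from scipy.optimize import least_squares
    R=RAD; f=lambda x:np.linalg.norm(P-x,axis=1)-R
    s=least_squares(f,P.mean(0),loss="cauchy",f_scale=.0007).x; e=f(s)
'''+s[j:]
s=s.replace("a=list(map","RAD=float(sys.argv[2]); a=list(map").replace("argv[2:]","argv[3:]")
open('fit.py','w').write(s)
E
python3 fit.py w2 .031 213 109 34 .048 377 99 37 .066 275 222 27 .012
```

```text
centre [ 0.3787 -0.2239] R 0.031 med|e| 0.00024269985636046418
centre [ 0.5404 -0.215 ] R 0.031 med|e| 0.00029456047998366666
centre [ 0.4418 -0.3564] R 0.031 med|e| 0.00041162408704382807
```

View pics/w2_fit.png

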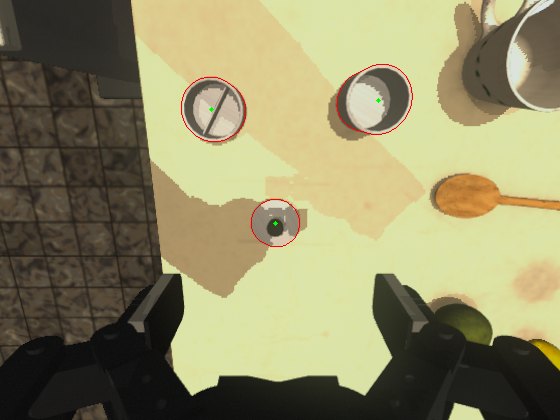

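The mask now outlines all three well: medium (0.379,-0.224), deep (0.540,-0.215), lid (0.442,-0.356). Next I move over the deep pot.

```bash
python3 -m crank '[{"dx":0.3,"dy":0.3,"dz":0,"wx":0,"wy":0,"wz":0,"jaw":85},{"dx":0.6,"dy":0.65,"dz":0.2,"wx":0,"wy":0,"wz":0,"jaw":85},{"dx":0.6,"dy":0.65,"dz":0.5,"wx":0,"wy":0,"wz":0,"jaw":85},{"dx":0.28,"dy":0.31,"dz":0.7,"wx":0,"wy":0,"wz":0,"jaw":85},{"dx":0,"dy":0,"dz":0.4,"wx":0,"wy":0,"wz":0,"jaw":85},{"dx":0,"dy":0,"dz":0,"wx":0,"wy":0,"wz":0,"jaw":85},{"dx":0,"dy":0,"dz":0,"wx":0,"wy":0,"wz":0,"jaw":85}]'; python3 snap.py w3; python3 fit.py w3 .031 280 190 70 .066
```

```text
t: 2.75
eef_pos: [0.5397, -0.2163, 0.1617]
orientation: [0.708, 0.706, -0.0, -0.0]
contact_force: [0.3, 0.1, 0.1]
opening: 0.995
finger_force: 0.0
2.8 [ 0.5404 -0.2167  0.1628] yaw 89.88839445210243 tilt [ 0.0013 -0.0009 -1.    ] F [-0.7601  0.8014  0.2097] 0.9924822302665526 0.0
centre [ 0.5401 -0.2148] R 0.031 med|e| 0.00031283461844726877
```

View pics/w3_fit.png

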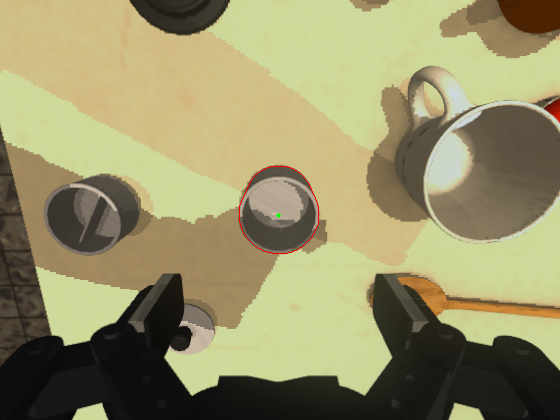

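The deep pot's rim is centred at (278,215), consistent with the first fit. The base shows at the top, around (180,10). I'll descend and grip.

```bash
python3 -m crank '[{"dx":0.04,"dy":0,"dz":0.4,"wx":0,"wy":0,"wz":0,"jaw":85},{"dx":0,"dy":0,"dz":0.7,"wx":0,"wy":0,"wz":0,"jaw":85},{"dx":0,"dy":0,"dz":0.7,"wx":0,"wy":0,"wz":0,"jaw":85},{"dx":0,"dy":0,"dz":0.5,"wx":0,"wy":0,"wz":0,"jaw":85},{"dx":0,"dy":0,"dz":0.3,"wx":0,"wy":0,"wz":0,"jaw":85},{"dx":0,"dy":0,"dz":0.06,"wx":0,"wy":0,"wz":0,"jaw":85},{"dx":0,"dy":0,"dz":0,"wx":0,"wy":0,"wz":0,"jaw":85}]';python3 -m crank '[{"dx":0,"dy":0,"dz":0,"wx":0,"wy":0,"wz":0,"jaw":70},{"dx":0,"dy":0,"dz":0,"wx":0,"wy":0,"wz":0,"jaw":64},{"dx":0,"dy":0,"dz":0,"wx":0,"wy":0,"wz":0,"jaw":60},{"dx":0,"dy":0,"dz":0,"wx":0,"wy":0,"wz":0,"jaw":56},{"dx":0,"dy":0,"dz":0,"wx":0,"wy":0,"wz":0,"jaw":56},{"dx":0,"dy":0,"dz":0,"wx":0,"wy":0,"wz":0,"jaw":56}]' 40
```

```text
t: 3.5
eef_pos: [0.5409, -0.2144, 0.0299]
orientation: [0.708, 0.707, 0.0, 0.001]
contact_force: [-0.2, -0.1, 1.2]
opening: 0.998
finger_force: 0.0
t: 4.1
eef_pos: [0.5413, -0.2142, 0.0308]
orientation: [0.707, 0.707, 0.0, 0.002]
contact_force: [-2.3, -0.6, 5.2]
opening: 0.715
finger_force: 43.4
```

```bash
python3 -m crank '[{"dx":0,"dy":0,"dz":-0.2,"wx":0,"wy":0,"wz":0,"jaw":56},{"dx":0,"dy":0,"dz":-0.5,"wx":0,"wy":0,"wz":0,"jaw":56},{"dx":0,"dy":0,"dz":-0.6,"wx":0,"wy":0,"wz":0,"jaw":56},{"dx":0,"dy":0,"dz":-0.6,"wx":0,"wy":0,"wz":0,"jaw":56},{"dx":0.2,"dy":-0.2,"dz":-0.4,"wx":0,"wy":0,"wz":0,"jaw":56},{"dx":0.4,"dy":-0.4,"dz":-0.2,"wx":0,"wy":0,"wz":0,"jaw":56},{"dx":0.5,"dy":-0.5,"dz":0,"wx":0,"wy":0,"wz":0,"jaw":56},{"dx":0.4,"dy":-0.4,"dz":0,"wx":0,"wy":0,"wz":0,"jaw":56},{"dx":0.2,"dy":-0.2,"dz":0,"wx":0,"wy":0,"wz":0,"jaw":56},{"dx":0,"dy":0,"dz":0,"wx":0,"wy":0,"wz":0,"jaw":56}]';python3 -m crank '[{"dx":0,"dy":0,"dz":0,"wx":0,"wy":0,"wz":0,"jaw":56},{"dx":0,"dy":0,"dz":0,"wx":0,"wy":0,"wz":0,"jaw":56}]'; python3 snap.py w4
```

```text
t: 5.1
eef_pos: [0.4538, -0.127, 0.1538]
orientation: [0.707, 0.707, -0.0, -0.0]
contact_force: [0.7, 0.4, -1.7]
opening: 0.718
finger_force: 44.3
t: 5.3
eef_pos: [0.4567, -0.1293, 0.1541]
orientation: [0.707, 0.707, 0.0, 0.001]
contact_force: [-0.0, -0.1, -1.3]
opening: 0.718
finger_force: 44.3
5.35 [ 0.4566 -0.1292  0.154 ] yaw 89.95753489001108 tilt [ 0.0013 -0.0007 -1.    ] F [-0.9545 -0.3803 -0.6183] 0.725496128283605 44.30207597091794
```

View pics/w4.png

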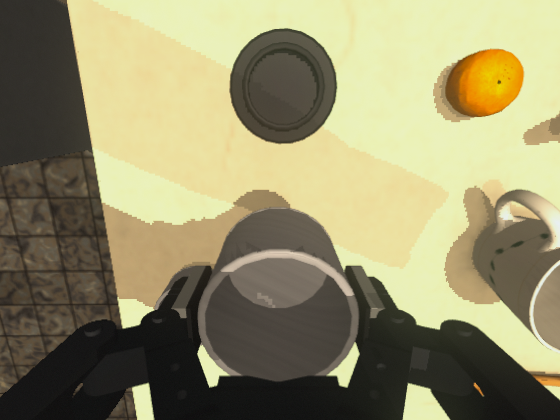

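The base disc is at about (283,86), clear of the held pot, whose rim is at (279,312). I'll fit both.

```bash
sed 's/(hsv\[:,:,1\]<62)/(hsv[:,:,2]<100)/; s#_fit.png#_b.png#' fit.py > fitb.py; python3 fitb.py w4 .045 283 86 56 .006; python3 - <<'E'
from h import *
m=dict(np.load("pics/w4.npz"))
# rim outer extremes: left/right 198,360 at row ~312, top row 249
for p in((198,312),(360,312),(279,249),(279,312)): print(plane(m,p,.190))
for p in((250,85),(319,85),(283,47),(283,125)): print("collar",plane(m,p,.016))
E
```

```text
centre [ 0.4606 -0.0331] R 0.045 med|e| 0.0008203274808356552
[ 0.42618138 -0.12485949  0.19      ]
[ 0.48769997 -0.12499294  0.19      ]
[ 0.45691256 -0.09905715  0.19      ]
[ 0.45692228 -0.12496054  0.19      ]
collar [ 0.43465757 -0.03141282  0.016     ]
collar [ 0.48993893 -0.03145369  0.016     ]
collar [ 0.46097679 -0.00408673  0.016     ]
collar [ 0.46122118 -0.0622597   0.016     ]
```

```bash
python3 -m crank '[{"dx":0.2,"dy":0.02,"dz":0,"wx":0,"wy":0,"wz":0,"jaw":56},{"dx":0.45,"dy":0.03,"dz":0,"wx":0,"wy":0,"wz":0,"jaw":56},{"dx":0.6,"dy":0.04,"dz":0.1,"wx":0,"wy":0,"wz":0,"jaw":56},{"dx":0.45,"dy":0,"dz":0.3,"wx":0,"wy":0,"wz":0,"jaw":56},{"dx":0.22,"dy":0,"dz":0.5,"wx":0,"wy":0,"wz":0,"jaw":56},{"dx":0,"dy":0,"dz":0.5,"wx":0,"wy":0,"wz":0,"jaw":56},{"dx":0,"dy":0,"dz":0.3,"wx":0,"wy":0,"wz":0,"jaw":56},{"dx":0,"dy":0,"dz":0.1,"wx":0,"wy":0,"wz":0,"jaw":56},{"dx":0,"dy":0,"dz":0,"wx":0,"wy":0,"wz":0,"jaw":56},{"dx":0,"dy":0,"dz":0,"wx":0,"wy":0,"wz":0,"jaw":56}]'; python3 -m crank '[{"dx":0,"dy":0,"dz":0,"wx":0,"wy":0,"wz":0,"jaw":56}]'
```

```text
t: 6.35
eef_pos: [0.4607, -0.0324, 0.0644]
orientation: [0.707, 0.707, 0.0, 0.001]
contact_force: [1.0, -0.2, -1.5]
opening: 0.721
finger_force: 44.3
t: 6.45
eef_pos: [0.4609, -0.0325, 0.0648]
orientation: [0.707, 0.707, 0.001, 0.001]
contact_force: [0.7, 0.8, -2.0]
opening: 0.725
finger_force: 44.3
```

Now I lower it slowly to about 0.037–0.038.

```bash
python3 -m crank '[{"dx":-0.01,"dy":0,"dz":0.15,"wx":0,"wy":0,"wz":0,"jaw":56},{"dx":0,"dy":0,"dz":0.1,"wx":0,"wy":0,"wz":0,"jaw":56},{"dx":0,"dy":0,"dz":0.08,"wx":0,"wy":0,"wz":0,"jaw":56},{"dx":0,"dy":0,"dz":0.06,"wx":0,"wy":0,"wz":0,"jaw":56},{"dx":0,"dy":0,"dz":0.05,"wx":0,"wy":0,"wz":0,"jaw":56},{"dx":0,"dy":0,"dz":0.04,"wx":0,"wy":0,"wz":0,"jaw":56},{"dx":0,"dy":0,"dz":0,"wx":0,"wy":0,"wz":0,"jaw":56},{"dx":0,"dy":0,"dz":0,"wx":0,"wy":0,"wz":0,"jaw":56}]'; python3 -m crank '[{"dx":0,"dy":0,"dz":0.04,"wx":0,"wy":0,"wz":0,"jaw":56},{"dx":0,"dy":0,"dz":0,"wx":0,"wy":0,"wz":0,"jaw":56}]'
```

```text
t: 7.25
eef_pos: [0.4598, -0.0327, 0.0397]
orientation: [0.707, 0.707, 0.0, 0.0]
contact_force: [0.3, 0.7, -2.6]
opening: 0.721
finger_force: 44.3
t: 7.45
eef_pos: [0.46, -0.0328, 0.0378]
orientation: [0.707, 0.707, 0.0, 0.0]
contact_force: [-0.7, 0.1, -2.4]
opening: 0.719
finger_force: 44.4
```

```bash
python3 -m crank '[{"dx":0,"dy":0,"dz":0.02,"wx":0,"wy":0,"wz":0,"jaw":56},{"dx":0,"dy":0,"dz":0.02,"wx":0,"wy":0,"wz":0,"jaw":56},{"dx":0,"dy":0,"dz":0,"wx":0,"wy":0,"wz":0,"jaw":56}]'; python3 -m crank '[{"dx":0,"dy":0,"dz":0.02,"wx":0,"wy":0,"wz":0,"jaw":56},{"dx":0,"dy":0,"dz":0,"wx":0,"wy":0,"wz":0,"jaw":56}]'
```

```text
t: 7.75
eef_pos: [0.4601, -0.0327, 0.0374]
orientation: [0.707, 0.707, -0.0, 0.0]
contact_force: [-5.3, 1.5, 13.6]
opening: 0.719
finger_force: 45.8
t: 7.95
eef_pos: [0.4601, -0.0328, 0.0374]
orientation: [0.707, 0.707, -0.0, 0.0]
contact_force: [-6.8, 1.5, 22.0]
opening: 0.718
finger_force: 46.5
```

There is firm contact at 0.0374 m, so the pot is seated. I'll release and rise.

```bash
python3 -m crank '[{"dx":0,"dy":0,"dz":-0.03,"wx":0,"wy":0,"wz":0,"jaw":64},{"dx":0,"dy":0,"dz":0,"wx":0,"wy":0,"wz":0,"jaw":74},{"dx":0,"dy":0,"dz":0,"wx":0,"wy":0,"wz":0,"jaw":85},{"dx":0,"dy":0,"dz":0,"wx":0,"wy":0,"wz":0,"jaw":85},{"dx":0,"dy":0,"dz":0,"wx":0,"wy":0,"wz":0,"jaw":85},{"dx":0,"dy":0,"dz":-0.3,"wx":0,"wy":0,"wz":0,"jaw":85},{"dx":0,"dy":0,"dz":-0.6,"wx":0,"wy":0,"wz":0,"jaw":85},{"dx":-0.2,"dy":-0.1,"dz":-0.8,"wx":0,"wy":0,"wz":0,"jaw":85},{"dx":-0.5,"dy":-0.2,"dz":-0.8,"wx":0,"wy":0,"wz":0,"jaw":85},{"dx":-0.3,"dy":-0.2,"dz":-0.3,"wx":0,"wy":0,"wz":0,"jaw":85}]'; python3 -m crank '[{"dx":0,"dy":0,"dz":0,"wx":0,"wy":0,"wz":0,"jaw":85},{"dx":0,"dy":0,"dz":0,"wx":0,"wy":0,"wz":0,"jaw":85}]'; python3 snap.py w5; python3 fit.py w5 .031 283 156 60 .073
```

```text
t: 8.95
eef_pos: [0.4371, -0.0844, 0.1803]
orientation: [0.707, 0.707, 0.001, 0.003]
contact_force: [-0.6, -0.1, 0.3]
opening: 0.995
finger_force: 0.0
t: 9.15
eef_pos: [0.4346, -0.0826, 0.1759]
orientation: [0.707, 0.707, 0.0, -0.0]
contact_force: [-0.6, -0.1, -0.8]
opening: 0.992
finger_force: 0.0
9.2 [ 0.434  -0.0821  0.1751] yaw 89.98233283284434 tilt [-0.0016  0.001  -1.    ] F [-0.8591 -0.3342  0.9668] 0.9971982153221989 0.0
centre [ 0.4602 -0.0333] R 0.031 med|e| 0.0004806341727428762
```

View pics/w5_fit.png

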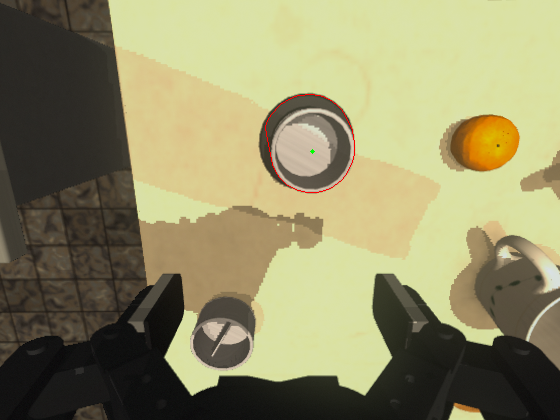

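The deep pot is seated, with its rim at (313,150), i.e. (0.460,-0.033). Next is the medium pot.

```bash
python3 -m crank '[{"dx":-0.3,"dy":-0.1,"dz":0,"wx":0,"wy":0,"wz":0,"jaw":85},{"dx":-0.6,"dy":-0.25,"dz":0,"wx":0,"wy":0,"wz":0,"jaw":85},{"dx":-0.7,"dy":-0.3,"dz":0.1,"wx":0,"wy":0,"wz":0,"jaw":85},{"dx":-0.7,"dy":-0.3,"dz":0.3,"wx":0,"wy":0,"wz":0,"jaw":85},{"dx":-0.4,"dy":-0.13,"dz":0.4,"wx":0,"wy":0,"wz":0,"jaw":85},{"dx":-0.14,"dy":-0.03,"dz":0.4,"wx":0,"wy":0,"wz":0,"jaw":85},{"dx":0,"dy":0,"dz":0.2,"wx":0,"wy":0,"wz":0,"jaw":85},{"dx":0,"dy":0,"dz":0.1,"wx":0,"wy":0,"wz":0,"jaw":85},{"dx":0,"dy":0,"dz":0,"wx":0,"wy":0,"wz":0,"jaw":85},{"dx":0,"dy":0,"dz":0,"wx":0,"wy":0,"wz":0,"jaw":85}]'; python3 snap.py w6;  python3 fit.py w6 .031 279 240 85 .048
```

```text
t: 10.2
eef_pos: [0.3798, -0.2242, 0.1015]
orientation: [0.707, 0.708, 0.0, 0.0]
contact_force: [-0.1, -0.2, 0.5]
opening: 0.991
finger_force: 0.0
10.25 [ 0.38   -0.2245  0.1019] yaw 90.06770655481984 tilt [ 0.001  -0.0007 -1.    ] F [ 0.1516 -0.1595  0.2828] 0.9958780072816517 0.0
centre [ 0.3786 -0.2236] R 0.031 med|e| 0.0002488728922283648
```

```bash
python3 -m crank '[{"dx":0.02,"dy":-0.02,"dz":0.4,"wx":0,"wy":0,"wz":0,"jaw":85},{"dx":0,"dy":0,"dz":0.6,"wx":0,"wy":0,"wz":0,"jaw":85},{"dx":0,"dy":0,"dz":0.5,"wx":0,"wy":0,"wz":0,"jaw":85},{"dx":0,"dy":0,"dz":0.22,"wx":0,"wy":0,"wz":0,"jaw":85},{"dx":0,"dy":0,"dz":0.04,"wx":0,"wy":0,"wz":0,"jaw":85},{"dx":0,"dy":0,"dz":0,"wx":0,"wy":0,"wz":0,"jaw":85}]';python3 -m crank '[{"dx":0,"dy":0,"dz":0,"wx":0,"wy":0,"wz":0,"jaw":70},{"dx":0,"dy":0,"dz":0,"wx":0,"wy":0,"wz":0,"jaw":64},{"dx":0,"dy":0,"dz":0,"wx":0,"wy":0,"wz":0,"jaw":60},{"dx":0,"dy":0,"dz":0,"wx":0,"wy":0,"wz":0,"jaw":56},{"dx":0,"dy":0,"dz":0,"wx":0,"wy":0,"wz":0,"jaw":56},{"dx":0,"dy":0,"dz":0,"wx":0,"wy":0,"wz":0,"jaw":56}]' 40
```

```text
t: 10.85
eef_pos: [0.3788, -0.224, 0.0139]
orientation: [0.707, 0.707, 0.0, 0.0]
contact_force: [0.6, 0.4, -0.4]
opening: 0.993
finger_force: 0.0
t: 11.45
eef_pos: [0.3792, -0.2245, 0.0148]
orientation: [0.707, 0.707, 0.0, 0.001]
contact_force: [-1.9, 0.6, 7.1]
opening: 0.722
finger_force: 42.6
```

```bash
python3 -m crank '[{"dx":0,"dy":0,"dz":-0.2,"wx":0,"wy":0,"wz":0,"jaw":56},{"dx":0,"dy":0,"dz":-0.5,"wx":0,"wy":0,"wz":0,"jaw":56},{"dx":0,"dy":0,"dz":-0.7,"wx":0,"wy":0,"wz":0,"jaw":56},{"dx":0,"dy":0,"dz":-0.7,"wx":0,"wy":0,"wz":0,"jaw":56},{"dx":0.2,"dy":0.08,"dz":-0.5,"wx":0,"wy":0,"wz":0,"jaw":56},{"dx":0.4,"dy":0.18,"dz":-0.3,"wx":0,"wy":0,"wz":0,"jaw":56},{"dx":0.6,"dy":0.26,"dz":0,"wx":0,"wy":0,"wz":0,"jaw":56},{"dx":0.7,"dy":0.3,"dz":0,"wx":0,"wy":0,"wz":0,"jaw":56},{"dx":0.7,"dy":0.3,"dz":0,"wx":0,"wy":0,"wz":0,"jaw":56},{"dx":0.6,"dy":0.25,"dz":0,"wx":0,"wy":0,"wz":0,"jaw":56}]';python3 -m crank '[{"dx":0.4,"dy":0.17,"dz":0,"wx":0,"wy":0,"wz":0,"jaw":56},{"dx":0.22,"dy":0.08,"dz":0.2,"wx":0,"wy":0,"wz":0,"jaw":56},{"dx":0,"dy":0,"dz":0.3,"wx":0,"wy":0,"wz":0,"jaw":56},{"dx":0,"dy":0,"dz":0,"wx":0,"wy":0,"wz":0,"jaw":56},{"dx":0,"dy":0,"dz":0,"wx":0,"wy":0,"wz":0,"jaw":56},{"dx":0,"dy":0,"dz":0,"wx":0,"wy":0,"wz":0,"jaw":56}]'
```

```text
t: 12.45
eef_pos: [0.4471, -0.0621, 0.1591]
orientation: [0.707, 0.707, 0.0, 0.0]
contact_force: [0.5, 0.3, -1.6]
opening: 0.72
finger_force: 44.0
t: 13.05
eef_pos: [0.4593, -0.0333, 0.1337]
orientation: [0.708, 0.707, 0.0, 0.0]
contact_force: [-0.6, -0.3, -0.9]
opening: 0.721
finger_force: 44.0
```

```bash
python3 -m crank '[{"dx":0.01,"dy":0.01,"dz":0.3,"wx":0,"wy":0,"wz":0,"jaw":56},{"dx":0,"dy":0,"dz":0.3,"wx":0,"wy":0,"wz":0,"jaw":56},{"dx":0,"dy":0,"dz":0.15,"wx":0,"wy":0,"wz":0,"jaw":56},{"dx":0,"dy":0,"dz":0.1,"wx":0,"wy":0,"wz":0,"jaw":56},{"dx":0,"dy":0,"dz":0.08,"wx":0,"wy":0,"wz":0,"jaw":56},{"dx":0,"dy":0,"dz":0.06,"wx":0,"wy":0,"wz":0,"jaw":56},{"dx":0,"dy":0,"dz":0.04,"wx":0,"wy":0,"wz":0,"jaw":56},{"dx":0,"dy":0,"dz":0,"wx":0,"wy":0,"wz":0,"jaw":56},{"dx":0,"dy":0,"dz":0,"wx":0,"wy":0,"wz":0,"jaw":56}]'; python3 -m crank '[{"dx":0,"dy":0,"dz":0.03,"wx":0,"wy":0,"wz":0,"jaw":56},{"dx":0,"dy":0,"dz":0.02,"wx":0,"wy":0,"wz":0,"jaw":56},{"dx":0,"dy":0,"dz":0,"wx":0,"wy":0,"wz":0,"jaw":56}]'
```

```text
t: 13.95
eef_pos: [0.46, -0.0322, 0.0819]
orientation: [0.707, 0.707, 0.0, 0.0]
contact_force: [0.4, 0.8, -0.3]
opening: 0.718
finger_force: 44.1
t: 14.25
eef_pos: [0.4596, -0.0322, 0.0791]
orientation: [0.707, 0.707, -0.0, -0.0]
contact_force: [-0.3, 0.6, -1.7]
opening: 0.723
finger_force: 44.1
```

```bash
python3 -m crank '[{"dx":0,"dy":0,"dz":0.02,"wx":0,"wy":0,"wz":0,"jaw":56},{"dx":0,"dy":0,"dz":0.02,"wx":0,"wy":0,"wz":0,"jaw":56},{"dx":0,"dy":0,"dz":0,"wx":0,"wy":0,"wz":0,"jaw":56}]'
```

```text
t: 14.55
eef_pos: [0.4598, -0.0322, 0.0785]
orientation: [0.707, 0.707, -0.0, 0.0]
contact_force: [-2.9, 1.3, 7.7]
opening: 0.717
finger_force: 45.0
```

```bash
python3 -m crank '[{"dx":0,"dy":0,"dz":-0.02,"wx":0,"wy":0,"wz":0,"jaw":64},{"dx":0,"dy":0,"dz":0,"wx":0,"wy":0,"wz":0,"jaw":74},{"dx":0,"dy":0,"dz":0,"wx":0,"wy":0,"wz":0,"jaw":85},{"dx":0,"dy":0,"dz":0,"wx":0,"wy":0,"wz":0,"jaw":85},{"dx":0,"dy":0,"dz":0,"wx":0,"wy":0,"wz":0,"jaw":85},{"dx":0,"dy":0,"dz":-0.4,"wx":0,"wy":0,"wz":0,"jaw":85},{"dx":0,"dy":0,"dz":-0.7,"wx":0,"wy":0,"wz":0,"jaw":85},{"dx":0,"dy":0,"dz":-0.8,"wx":0,"wy":0,"wz":0,"jaw":85},{"dx":0.2,"dy":0.1,"dz":-0.7,"wx":0,"wy":0,"wz":0,"jaw":85},{"dx":0.5,"dy":0.2,"dz":-0.4,"wx":0,"wy":0,"wz":0,"jaw":85}]'; python3 -m crank '[{"dx":0.5,"dy":0.2,"dz":-0.2,"wx":0,"wy":0,"wz":0,"jaw":85},{"dx":0.5,"dy":0.2,"dz":0,"wx":0,"wy":0,"wz":0,"jaw":85},{"dx":0.5,"dy":0.1,"dz":0,"wx":0,"wy":0,"wz":0,"jaw":85},{"dx":0,"dy":0,"dz":0,"wx":0,"wy":0,"wz":0,"jaw":85},{"dx":0,"dy":0,"dz":0,"wx":0,"wy":0,"wz":0,"jaw":85},{"dx":0,"dy":0,"dz":0,"wx":0,"wy":0,"wz":0,"jaw":85}]'; python3 snap.py w7
```

```text
t: 15.55
eef_pos: [0.4761, 0.0019, 0.2315]
orientation: [0.708, 0.706, 0.001, 0.002]
contact_force: [1.3, 0.2, -0.3]
opening: 0.994
finger_force: 0.0
t: 16.15
eef_pos: [0.4993, 0.0772, 0.2379]
orientation: [0.707, 0.707, -0.0, -0.0]
contact_force: [0.9, -0.0, -0.3]
opening: 0.996
finger_force: 0.0
16.2 [0.4994 0.077  0.238 ] yaw 89.9336290725223 tilt [-0.0006 -0.0003 -1.    ] F [-0.0003 -0.1407  0.581 ] 0.9937462628527606 0.0
```

View pics/w7.png

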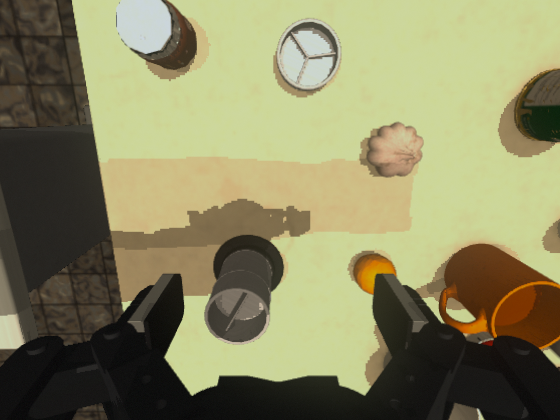

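The shallow pot with the Y partition is at (308,54), the garlic at (395,149) and the honey at (155,30). The tower, with the medium rim at (238,315), looks upright.

```bash
python3 fit.py w7 .031 308 54 34 .032 238 312 34 .112
```

```text
centre [0.5286 0.2075] R 0.031 med|e| 0.0003235517457112619
centre [ 0.4598 -0.0319] R 0.031 med|e| 0.00018191132941523108
```

```bash
python3 -m crank '[{"dx":0.3,"dy":0.08,"dz":0,"wx":0,"wy":0,"wz":0,"jaw":85},{"dx":0.6,"dy":0.15,"dz":0.1,"wx":0,"wy":0,"wz":0,"jaw":85},{"dx":0.7,"dy":0.15,"dz":0.2,"wx":0,"wy":0,"wz":0,"jaw":85},{"dx":0.6,"dy":0.12,"dz":0.4,"wx":0,"wy":0,"wz":0,"jaw":85},{"dx":0.3,"dy":0.08,"dz":0.6,"wx":0,"wy":0,"wz":0,"jaw":85},{"dx":0.11,"dy":0,"dz":0.7,"wx":0,"wy":0,"wz":0,"jaw":85},{"dx":0,"dy":0,"dz":0.5,"wx":0,"wy":0,"wz":0,"jaw":85},{"dx":0,"dy":0,"dz":0.25,"wx":0,"wy":0,"wz":0,"jaw":85},{"dx":0,"dy":0,"dz":0,"wx":0,"wy":0,"wz":0,"jaw":85},{"dx":0,"dy":0,"dz":0,"wx":0,"wy":0,"wz":0,"jaw":85}]'; python3 snap.py w8;  python3 fit.py w8 .031 279 220 75 .032
```

```text
t: 17.2
eef_pos: [0.5296, 0.2084, 0.1016]
orientation: [0.707, 0.707, 0.001, 0.0]
contact_force: [0.2, 0.2, -0.2]
opening: 0.997
finger_force: 0.0
17.25 [0.5302 0.2085 0.1023] yaw 89.95884560211992 tilt [ 0.0027  0.0008 -1.    ] F [-0.0754  0.2024  0.3579] 0.9961792932773991 0.0
centre [0.5287 0.2079] R 0.031 med|e| 0.0001925654752036425
```

View pics/w8_fit.png

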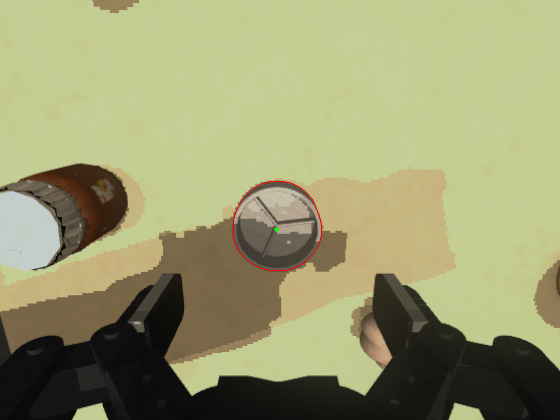

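The shallow pot is fitted at (277,230) with free space around both fingers. I'll descend and grip.

```bash
python3 -m crank '[{"dx":-0.01,"dy":-0.03,"dz":0.4,"wx":0,"wy":0,"wz":0,"jaw":85},{"dx":0,"dy":0,"dz":0.6,"wx":0,"wy":0,"wz":0,"jaw":85},{"dx":0,"dy":0,"dz":0.5,"wx":0,"wy":0,"wz":0,"jaw":85},{"dx":0,"dy":0,"dz":0.26,"wx":0,"wy":0,"wz":0,"jaw":85},{"dx":0,"dy":0,"dz":0.08,"wx":0,"wy":0,"wz":0,"jaw":85},{"dx":0,"dy":0,"dz":0,"wx":0,"wy":0,"wz":0,"jaw":85}]';python3 -m crank '[{"dx":0,"dy":0,"dz":0,"wx":0,"wy":0,"wz":0,"jaw":70},{"dx":0,"dy":0,"dz":0,"wx":0,"wy":0,"wz":0,"jaw":64},{"dx":0,"dy":0,"dz":0,"wx":0,"wy":0,"wz":0,"jaw":60},{"dx":0,"dy":0,"dz":0,"wx":0,"wy":0,"wz":0,"jaw":56},{"dx":0,"dy":0,"dz":0,"wx":0,"wy":0,"wz":0,"jaw":56},{"dx":0,"dy":0,"dz":0,"wx":0,"wy":0,"wz":0,"jaw":56}]' 40
```

```text
t: 17.85
eef_pos: [0.528, 0.2079, 0.0094]
orientation: [0.707, 0.707, 0.0, 0.0]
contact_force: [0.1, 0.2, -0.2]
opening: 0.998
finger_force: 0.0
t: 18.45
eef_pos: [0.5286, 0.2081, 0.0106]
orientation: [0.707, 0.707, 0.001, 0.001]
contact_force: [-0.4, -0.8, 6.0]
opening: 0.705
finger_force: 41.9
```

```bash
python3 -m crank '[{"dx":0,"dy":0,"dz":-0.2,"wx":0,"wy":0,"wz":0,"jaw":56},{"dx":0,"dy":0,"dz":-0.5,"wx":0,"wy":0,"wz":0,"jaw":56},{"dx":0,"dy":0,"dz":-0.7,"wx":0,"wy":0,"wz":0,"jaw":56},{"dx":0,"dy":0,"dz":-0.8,"wx":0,"wy":0,"wz":0,"jaw":56},{"dx":-0.2,"dy":-0.05,"dz":-0.7,"wx":0,"wy":0,"wz":0,"jaw":56},{"dx":-0.4,"dy":-0.12,"dz":-0.5,"wx":0,"wy":0,"wz":0,"jaw":56},{"dx":-0.6,"dy":-0.2,"dz":-0.2,"wx":0,"wy":0,"wz":0,"jaw":56},{"dx":-0.7,"dy":-0.2,"dz":0,"wx":0,"wy":0,"wz":0,"jaw":56},{"dx":-0.7,"dy":-0.2,"dz":0,"wx":0,"wy":0,"wz":0,"jaw":56},{"dx":-0.7,"dy":-0.2,"dz":0,"wx":0,"wy":0,"wz":0,"jaw":56}]';python3 -m crank '[{"dx":-0.6,"dy":-0.2,"dz":0,"wx":0,"wy":0,"wz":0,"jaw":56},{"dx":-0.5,"dy":-0.15,"dz":0,"wx":0,"wy":0,"wz":0,"jaw":56},{"dx":-0.3,"dy":-0.05,"dz":0.1,"wx":0,"wy":0,"wz":0,"jaw":56},{"dx":-0.1,"dy":0,"dz":0.2,"wx":0,"wy":0,"wz":0,"jaw":56},{"dx":0,"dy":0,"dz":0.2,"wx":0,"wy":0,"wz":0,"jaw":56},{"dx":0,"dy":0,"dz":0,"wx":0,"wy":0,"wz":0,"jaw":56},{"dx":0,"dy":0,"dz":0,"wx":0,"wy":0,"wz":0,"jaw":56},{"dx":0,"dy":0,"dz":0,"wx":0,"wy":0,"wz":0,"jaw":56}]'
```

```text
t: 19.45
eef_pos: [0.4781, 0.0417, 0.1896]
orientation: [0.707, 0.707, 0.0, 0.0]
contact_force: [0.5, -0.2, -0.4]
opening: 0.704
finger_force: 43.8
t: 20.25
eef_pos: [0.459, -0.0315, 0.1638]
orientation: [0.707, 0.707, 0.0, -0.0]
contact_force: [-0.7, -0.4, -0.1]
opening: 0.701
finger_force: 43.8
```

Next I lower from 0.164 to about 0.116, then in small steps.

```bash
python3 -m crank '[{"dx":-0.01,"dy":0.01,"dz":0.3,"wx":0,"wy":0,"wz":0,"jaw":56},{"dx":0,"dy":0,"dz":0.22,"wx":0,"wy":0,"wz":0,"jaw":56},{"dx":0,"dy":0,"dz":0.15,"wx":0,"wy":0,"wz":0,"jaw":56},{"dx":0,"dy":0,"dz":0.1,"wx":0,"wy":0,"wz":0,"jaw":56},{"dx":0,"dy":0,"dz":0.08,"wx":0,"wy":0,"wz":0,"jaw":56},{"dx":0,"dy":0,"dz":0.06,"wx":0,"wy":0,"wz":0,"jaw":56},{"dx":0,"dy":0,"dz":0.03,"wx":0,"wy":0,"wz":0,"jaw":56},{"dx":0,"dy":0,"dz":0,"wx":0,"wy":0,"wz":0,"jaw":56},{"dx":0,"dy":0,"dz":0,"wx":0,"wy":0,"wz":0,"jaw":56}]'; python3 -m crank '[{"dx":0,"dy":0,"dz":0.03,"wx":0,"wy":0,"wz":0,"jaw":56},{"dx":0,"dy":0,"dz":0.02,"wx":0,"wy":0,"wz":0,"jaw":56},{"dx":0,"dy":0,"dz":0,"wx":0,"wy":0,"wz":0,"jaw":56}]'
```

```text
t: 21.15
eef_pos: [0.4595, -0.0328, 0.117]
orientation: [0.707, 0.707, 0.0, 0.0]
contact_force: [0.3, 0.3, -1.7]
opening: 0.701
finger_force: 43.8
t: 21.45
eef_pos: [0.4591, -0.0327, 0.1141]
orientation: [0.707, 0.707, -0.0, -0.0]
contact_force: [0.1, -0.4, -0.4]
opening: 0.699
finger_force: 43.8
```

```bash
python3 -m crank '[{"dx":0,"dy":0,"dz":0.02,"wx":0,"wy":0,"wz":0,"jaw":56},{"dx":0,"dy":0,"dz":0.02,"wx":0,"wy":0,"wz":0,"jaw":56},{"dx":0,"dy":0,"dz":0,"wx":0,"wy":0,"wz":0,"jaw":56}]'
```

```text
t: 21.75
eef_pos: [0.4594, -0.0328, 0.1133]
orientation: [0.707, 0.707, -0.0, 0.0]
contact_force: [-2.5, 0.6, 6.5]
opening: 0.707
finger_force: 44.5
```

```bash
python3 -m crank '[{"dx":0,"dy":0,"dz":-0.02,"wx":0,"wy":0,"wz":0,"jaw":64},{"dx":0,"dy":0,"dz":0,"wx":0,"wy":0,"wz":0,"jaw":74},{"dx":0,"dy":0,"dz":0,"wx":0,"wy":0,"wz":0,"jaw":85},{"dx":0,"dy":0,"dz":0,"wx":0,"wy":0,"wz":0,"jaw":85},{"dx":0,"dy":0,"dz":0,"wx":0,"wy":0,"wz":0,"jaw":85},{"dx":0,"dy":0,"dz":-0.4,"wx":0,"wy":0,"wz":0,"jaw":85},{"dx":0,"dy":0,"dz":-0.7,"wx":0,"wy":0,"wz":0,"jaw":85},{"dx":0,"dy":0,"dz":-0.7,"wx":0,"wy":0,"wz":0,"jaw":85},{"dx":-0.2,"dy":0,"dz":-0.4,"wx":0,"wy":0,"wz":0,"jaw":85},{"dx":-0.5,"dy":0,"dz":0,"wx":0,"wy":0,"wz":0,"jaw":85}]'; python3 -m crank '[{"dx":-0.7,"dy":-0.05,"dz":0,"wx":0,"wy":0,"wz":0,"jaw":85},{"dx":-0.8,"dy":-0.05,"dz":0,"wx":0,"wy":0,"wz":0,"jaw":85},{"dx":0,"dy":0,"dz":0,"wx":0,"wy":0,"wz":0,"jaw":85},{"dx":0,"dy":0,"dz":0,"wx":0,"wy":0,"wz":0,"jaw":85}]'; python3 snap.py w9; python3 fit.py w9 .031 279 180 60 .135
```

```text
t: 22.75
eef_pos: [0.4617, -0.0677, 0.227]
orientation: [0.706, 0.708, 0.002, 0.003]
contact_force: [1.0, -0.3, -0.5]
opening: 0.998
finger_force: 0.0
t: 23.15
eef_pos: [0.4539, -0.1432, 0.223]
orientation: [0.708, 0.706, 0.0, -0.0]
contact_force: [0.7, 0.1, -0.5]
opening: 0.996
finger_force: 0.0
23.2 [ 0.4539 -0.1424  0.2229] yaw 89.95839188331915 tilt [-0.0007  0.0009 -1.    ] F [-0.2565  0.1679  0.2029] 0.9918977297484559 0.0
centre [ 0.4552 -0.0878] R 0.031 med|e| 0.0016551732780676932
```

View pics/w9_fit.png

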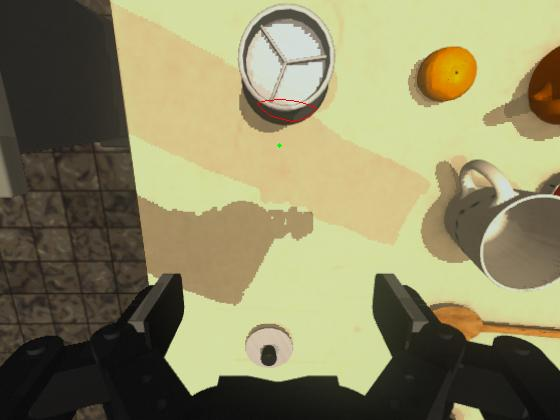

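The stack's shallow rim is at (287,58) and looks level and concentric; the lid is at (270,345). The fit window was misplaced, so I'll redo it and move over the lid.

```bash
python3 fit.py w9 .031 287 58 46 .135; python3 -m crank '[{"dx":-0.4,"dy":-0.04,"dz":0,"wx":0,"wy":0,"wz":0,"jaw":85},{"dx":-0.7,"dy":-0.05,"dz":0.1,"wx":0,"wy":0,"wz":0,"jaw":85},{"dx":-0.8,"dy":-0.05,"dz":0.2,"wx":0,"wy":0,"wz":0,"jaw":85},{"dx":-0.8,"dy":-0.05,"dz":0.3,"wx":0,"wy":0,"wz":0,"jaw":85},{"dx":-0.7,"dy":-0.05,"dz":0.4,"wx":0,"wy":0,"wz":0,"jaw":80},{"dx":-0.5,"dy":0,"dz":0.5,"wx":0,"wy":0,"wz":0,"jaw":70},{"dx":-0.3,"dy":0,"dz":0.5,"wx":0,"wy":0,"wz":0,"jaw":60},{"dx":-0.1,"dy":0,"dz":0.4,"wx":0,"wy":0,"wz":0,"jaw":50},{"dx":0,"dy":0,"dz":0.1,"wx":0,"wy":0,"wz":0,"jaw":50},{"dx":0,"dy":0,"dz":0,"wx":0,"wy":0,"wz":0,"jaw":50}]'; python3 -m crank '[{"dx":0,"dy":0,"dz":0,"wx":0,"wy":0,"wz":0,"jaw":50}]'; python3 snap.py w10;  python3 fit.py w10 .031 279 225 75 .012
```

```text
centre [ 0.4593 -0.0332] R 0.031 med|e| 0.00017182667750722386
t: 24.2
eef_pos: [0.4419, -0.3558, 0.0973]
orientation: [0.707, 0.708, 0.0, -0.002]
contact_force: [0.1, -0.5, -0.2]
opening: 0.589
finger_force: 0.0
t: 24.3
eef_pos: [0.443, -0.357, 0.0992]
orientation: [0.707, 0.708, 0.0, 0.001]
contact_force: [0.0, -0.6, 0.8]
opening: 0.587
finger_force: 0.0
24.35 [ 0.4432 -0.3575  0.0996] yaw 90.06843445915396 tilt [ 0.0016 -0.0014 -1.    ] F [-0.278  -0.0097  0.3813] 0.5848038345734052 0.0
centre [ 0.4416 -0.3559] R 0.031 med|e| 0.0005291029356561446
```

View pics/w10_fit.png

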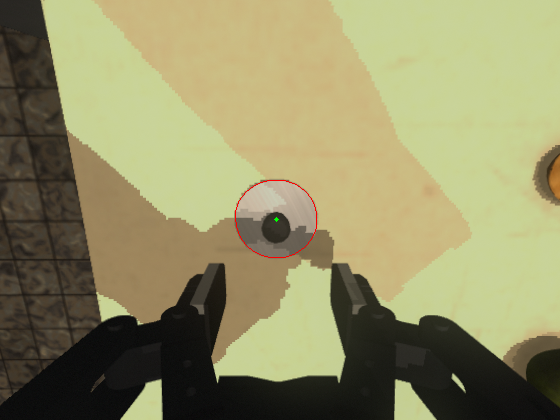

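The lid disc is centred at (277,219), with the knob between the fingers. I'll descend and grip the knob.

```bash
python3 -m crank '[{"dx":0.02,"dy":-0.03,"dz":0.4,"wx":0,"wy":0,"wz":0,"jaw":50},{"dx":0,"dy":0,"dz":0.5,"wx":0,"wy":0,"wz":0,"jaw":50},{"dx":0,"dy":0,"dz":0.4,"wx":0,"wy":0,"wz":0,"jaw":50},{"dx":0,"dy":0,"dz":0.24,"wx":0,"wy":0,"wz":0,"jaw":50},{"dx":0,"dy":0,"dz":0.08,"wx":0,"wy":0,"wz":0,"jaw":50},{"dx":0,"dy":0,"dz":0,"wx":0,"wy":0,"wz":0,"jaw":50}]';python3 -m crank '[{"dx":0,"dy":0,"dz":0,"wx":0,"wy":0,"wz":0,"jaw":35},{"dx":0,"dy":0,"dz":0,"wx":0,"wy":0,"wz":0,"jaw":25},{"dx":0,"dy":0,"dz":0,"wx":0,"wy":0,"wz":0,"jaw":20},{"dx":0,"dy":0,"dz":0,"wx":0,"wy":0,"wz":0,"jaw":14},{"dx":0,"dy":0,"dz":0,"wx":0,"wy":0,"wz":0,"jaw":14},{"dx":0,"dy":0,"dz":0,"wx":0,"wy":0,"wz":0,"jaw":14}]' 40
```

```text
t: 24.95
eef_pos: [0.441, -0.3567, 0.0176]
orientation: [0.707, 0.707, 0.0, 0.0]
contact_force: [0.9, 1.2, 0.4]
opening: 0.587
finger_force: 0.0
t: 25.55
eef_pos: [0.4414, -0.3574, 0.0183]
orientation: [0.707, 0.707, 0.0, 0.001]
contact_force: [-0.1, 1.2, 6.2]
opening: 0.209
finger_force: 39.1
```

```bash
python3 -m crank '[{"dx":0,"dy":0,"dz":-0.2,"wx":0,"wy":0,"wz":0,"jaw":14},{"dx":0,"dy":0,"dz":-0.5,"wx":0,"wy":0,"wz":0,"jaw":14},{"dx":0,"dy":0,"dz":-0.7,"wx":0,"wy":0,"wz":0,"jaw":14},{"dx":0,"dy":0,"dz":-0.7,"wx":0,"wy":0,"wz":0,"jaw":14},{"dx":0.2,"dy":0.02,"dz":-0.7,"wx":0,"wy":0,"wz":0,"jaw":14},{"dx":0.4,"dy":0.04,"dz":-0.6,"wx":0,"wy":0,"wz":0,"jaw":14},{"dx":0.6,"dy":0.04,"dz":-0.4,"wx":0,"wy":0,"wz":0,"jaw":14},{"dx":0.7,"dy":0.04,"dz":-0.2,"wx":0,"wy":0,"wz":0,"jaw":14},{"dx":0.7,"dy":0.04,"dz":0,"wx":0,"wy":0,"wz":0,"jaw":14},{"dx":0.7,"dy":0.04,"dz":0,"wx":0,"wy":0,"wz":0,"jaw":14}]';python3 -m crank '[{"dx":0.7,"dy":0.04,"dz":0,"wx":0,"wy":0,"wz":0,"jaw":14},{"dx":0.7,"dy":0.04,"dz":0,"wx":0,"wy":0,"wz":0,"jaw":14},{"dx":0.6,"dy":0.04,"dz":0,"wx":0,"wy":0,"wz":0,"jaw":14},{"dx":0.5,"dy":0.02,"dz":0,"wx":0,"wy":0,"wz":0,"jaw":14},{"dx":0.4,"dy":0,"dz":0,"wx":0,"wy":0,"wz":0,"jaw":14},{"dx":0.2,"dy":0,"dz":0,"wx":0,"wy":0,"wz":0,"jaw":14},{"dx":0.08,"dy":0,"dz":0.1,"wx":0,"wy":0,"wz":0,"jaw":14},{"dx":0,"dy":0,"dz":0.2,"wx":0,"wy":0,"wz":0,"jaw":14},{"dx":0,"dy":0,"dz":0,"wx":0,"wy":0,"wz":0,"jaw":14},{"dx":0,"dy":0,"dz":0,"wx":0,"wy":0,"wz":0,"jaw":14}]'
```

```text
t: 26.55
eef_pos: [0.4515, -0.1905, 0.2181]
orientation: [0.707, 0.707, 0.0, 0.001]
contact_force: [0.7, 0.2, -0.8]
opening: 0.201
finger_force: 39.3
t: 27.55
eef_pos: [0.4582, -0.0333, 0.2014]
orientation: [0.708, 0.707, -0.001, -0.001]
contact_force: [-0.8, -0.4, -0.5]
opening: 0.206
finger_force: 39.3
```

```bash
python3 -m crank '[{"dx":-0.01,"dy":0.02,"dz":0.3,"wx":0,"wy":0,"wz":0,"jaw":14},{"dx":0,"dy":0,"dz":0.3,"wx":0,"wy":0,"wz":0,"jaw":14},{"dx":0,"dy":0,"dz":0.2,"wx":0,"wy":0,"wz":0,"jaw":14},{"dx":0,"dy":0,"dz":0.1,"wx":0,"wy":0,"wz":0,"jaw":14},{"dx":0,"dy":0,"dz":0.08,"wx":0,"wy":0,"wz":0,"jaw":14},{"dx":0,"dy":0,"dz":0.06,"wx":0,"wy":0,"wz":0,"jaw":14},{"dx":0,"dy":0,"dz":0.03,"wx":0,"wy":0,"wz":0,"jaw":14},{"dx":0,"dy":0,"dz":0,"wx":0,"wy":0,"wz":0,"jaw":14},{"dx":0,"dy":0,"dz":0,"wx":0,"wy":0,"wz":0,"jaw":14}]'; python3 -m crank '[{"dx":0,"dy":0,"dz":0.03,"wx":0,"wy":0,"wz":0,"jaw":14},{"dx":0,"dy":0,"dz":0,"wx":0,"wy":0,"wz":0,"jaw":14}]'
```

```text
t: 28.45
eef_pos: [0.46, -0.0332, 0.1491]
orientation: [0.707, 0.707, 0.0, 0.0]
contact_force: [0.1, 0.5, -1.6]
opening: 0.203
finger_force: 39.3
t: 28.65
eef_pos: [0.4597, -0.0332, 0.1472]
orientation: [0.707, 0.707, 0.0, 0.0]
contact_force: [-0.1, -0.1, 0.0]
opening: 0.205
finger_force: 39.3
```

```bash
python3 -m crank '[{"dx":0,"dy":0,"dz":0.03,"wx":0,"wy":0,"wz":0,"jaw":14},{"dx":0,"dy":0,"dz":0.02,"wx":0,"wy":0,"wz":0,"jaw":14},{"dx":0,"dy":0,"dz":0,"wx":0,"wy":0,"wz":0,"jaw":14}]';python3 -m crank '[{"dx":0,"dy":0,"dz":0.02,"wx":0,"wy":0,"wz":0,"jaw":14},{"dx":0,"dy":0,"dz":0,"wx":0,"wy":0,"wz":0,"jaw":14}]'
```

```text
t: 28.95
eef_pos: [0.4595, -0.0332, 0.1445]
orientation: [0.707, 0.707, -0.0, -0.0]
contact_force: [0.1, -0.0, -0.8]
opening: 0.203
finger_force: 39.3
t: 29.15
eef_pos: [0.4599, -0.0332, 0.144]
orientation: [0.707, 0.707, 0.0, 0.0]
contact_force: [-0.2, -0.0, 1.4]
opening: 0.205
finger_force: 39.6
```

```bash
python3 -m crank '[{"dx":0,"dy":0,"dz":0.02,"wx":0,"wy":0,"wz":0,"jaw":14},{"dx":0,"dy":0,"dz":0,"wx":0,"wy":0,"wz":0,"jaw":14}]'
```

```text
t: 29.35
eef_pos: [0.4603, -0.0333, 0.144]
orientation: [0.707, 0.707, 0.0, 0.001]
contact_force: [-1.7, 0.4, 8.8]
opening: 0.203
finger_force: 40.1
```

Contact comes at the predicted 0.144, so the lid is seated. I'll release, retreat and check numerically.

```bash
python3 -m crank '[{"dx":0,"dy":0,"dz":-0.01,"wx":0,"wy":0,"wz":0,"jaw":24},{"dx":0,"dy":0,"dz":0,"wx":0,"wy":0,"wz":0,"jaw":35},{"dx":0,"dy":0,"dz":0,"wx":0,"wy":0,"wz":0,"jaw":50},{"dx":0,"dy":0,"dz":0,"wx":0,"wy":0,"wz":0,"jaw":60},{"dx":0,"dy":0,"dz":0,"wx":0,"wy":0,"wz":0,"jaw":60},{"dx":0,"dy":0,"dz":-0.3,"wx":0,"wy":0,"wz":0,"jaw":60},{"dx":0,"dy":0,"dz":-0.6,"wx":0,"wy":0,"wz":0,"jaw":60},{"dx":0,"dy":0,"dz":-0.7,"wx":0,"wy":0,"wz":0,"jaw":60},{"dx":-0.4,"dy":0,"dz":-0.5,"wx":0,"wy":0,"wz":0,"jaw":60},{"dx":-0.6,"dy":0,"dz":0,"wx":0,"wy":0,"wz":0,"jaw":60}]'; python3 -m crank '[{"dx":-0.6,"dy":0,"dz":0,"wx":0,"wy":0,"wz":0,"jaw":60},{"dx":-0.2,"dy":0,"dz":0,"wx":0,"wy":0,"wz":0,"jaw":60},{"dx":0,"dy":0,"dz":0,"wx":0,"wy":0,"wz":0,"jaw":60},{"dx":0,"dy":0,"dz":0,"wx":0,"wy":0,"wz":0,"jaw":60}]'; python3 snap.py w11; python3 - <<'E'
from h import *
m=dict(np.load("pics/w11.npz")); print(proj(m,[.4595,-.033,.138]))
# side view: knob top and tower silhouette vs prediction
im=get_image("side"); b=camera_model("side"); h=cv2.cvtColor(im,cv2.COLOR_RGB2HSV)
for z in(.16,.158,.153,.14): print(z,proj(b,[.4595,-.033,z]))
u=int(round(proj(b,[.4595,-.033,.15])[0]))
v0=int(proj(b,[.4595,-.033,.16])[1])-4
print(u,[(v,h[v,u,2]) for v in range(v0,v0+16)])
E
python3 - <<'E'
import subprocess,sys
sys.path.insert(0,'.')
from h import *
m=dict(np.load("pics/w11.npz")); q=proj(m,[.4595,-.033,.138])
print(subprocess.run(["python3","fit.py","w11",".031",str(q[0]),str(q[1]),"50",".138"],capture_output=True,text=True).stdout)
E
```

```text
t: 30.35
eef_pos: [0.4625, -0.0837, 0.2526]
orientation: [0.706, 0.708, 0.002, 0.004]
contact_force: [0.7, -0.3, -0.9]
opening: 0.705
finger_force: 0.0
t: 30.75
eef_pos: [0.4593, -0.1225, 0.2478]
orientation: [0.707, 0.707, 0.0, -0.001]
contact_force: [-0.4, -0.6, 0.8]
opening: 0.703
finger_force: 0.0
30.8 [ 0.4593 -0.1223  0.2478] yaw 90.02688701400004 tilt [-0.0009  0.001  -1.    ] F [-0.303  -0.1345 -0.9298] 0.7077978351658308 0.0
[278.35577247  94.48778205]
0.16 [297.01601452 158.20995764]
0.158 [296.99834344 159.01572278]
0.153 [296.95420614 161.02492705]
0.14 [296.83972705 166.21405874]
297 [(154, np.uint8(166)), (155, np.uint8(164)), (156, np.uint8(165)), (157, np.uint8(136)), (158, np.uint8(37)), (159, np.uint8(52)), (160, np.uint8(51)), (161, np.uint8(49)), (162, np.uint8(46)), (163, np.uint8(47)), (164, np.uint8(46)), (165, np.uint8(44)), (166, np.uint8(40)), (167, np.uint8(86)), (168, np.uint8(166)), (169, np.uint8(153))]
centre [ 0.4597 -0.0326] R 0.031 med|e| 0.0003804606193109697
```

The lid is centred at (0.4597,-0.0326) and the knob top is at the predicted height, so the whole stack is fully home. The bystanders were never approached. I'm handing in the job.

```bash
python3 -c "
from station import *
print(close_job())"
```

```text
the job is handed in; nothing more can be done
None
```

The lunch tower is built on its base in the order asked (deep pot, medium pot, shallow pot, lid), each piece seated by slow lowering, and the job was handed in at about 31 s; I kept the gripper clear of the four bystanders but took no final picture of them.

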